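Fit the return spring of a polishing spindle's hand brake

ROBOT

A 7-joint arm with a two-finger parallel gripper is mounted at the origin on the work surface. World frame = base frame: x ahead of the robot, y to its left, z up, the work surface at z = 0. Lengths are in m, angles in degrees, forces in N, time in s.
With the tool pointing down it reaches from about 0.4 to 0.9 m from the base axis. Payload 5.6 kg.
Tool frame: the origin (TCP) lies on the centre line of the jaws, within the pads' length; the fingertips stand 22 mm ahead of it and the grasp point (between the pads) lies 3 mm ahead of it; z points along the fingers, y is the line along which they close (so a half turn about z gives the same grasp; the last joint's range is limited). The gripper opens to 92 mm and grips with 3 to 60 N. Pads are 20 mm wide; open, the fingers measure 128 mm over their backs; the gripper's body (75 mm by 189 mm) begins 69 mm behind the grasp point.
Start: joints at [-71.849, 26.786, -0.665, 91.828, 0.344, 61.387, -3.226], TCP at [0.229, 0.608, 0.237] pointing down, gripper open.
Joint ranges: [-144.91, 144.91], [-17.63, 115.5], [-89.93, 88.59], [15.96, 139.68], [-74.01, 254.01], [8.47, 105.57], [-167.45, 167.45]. Speed limits (degrees/s): [147.25, 147.25, 180, 180, 180, 180, 180].

INTERFACE

Orientations are given as [roll, pitch, yaw] about the fixed x, y, z axes, in that order (R = Rz(yaw) Ry(pitch) Rx(roll)).
In Python, from station import * gives the robot as it stands.
- The arm moves only by the tool play_rows, never from a script. Its argument "series" is a list of rows, each a list of 3 entries, a list of its own where there are three numbers: the shift along the world's x, y, z in m, then the turn about the world's z in degrees, then the opening, from 0 (shut) to 1 (fully open). A call has exactly 10 rows; each row is the pose to reach, as a shift and turn from the pose commanded when the call began; what a row does not reach only later rows make up. A row lasts 1/10 s, in which the tool goes at most 50 mm and 8.59 degrees, less where a joint would pass 70% of its speed; a pose out of reach is approached as far as the arm can. A call with a gripper value outside its range is refused whole. The fingers move at their own pace and stop on an object; the grip force is fixed at half the most. Time passes only in rows, so rows that repeat a pose let the fingers close, or fill a call up. It gives the time, the measured TCP pose, the force, the opening and the grip force at its end, in the units of the state.
- observe(): the state, without advancing time (a new reading comes with each control period).
- camera(name): name is "scene" or "top" or "wrist"; returns a dict with "color" (480x640x3 uint8, red, green, blue), "fx", "fy", "cx", "cy" (pixels), "world_from_camera" (4x4, takes a point from camera to world coordinates); the wrist camera has in their place "T_tool_cam" (4x4, takes a point from camera to tool coordinates, whose origin is the TCP and whose axes are the flange's). Camera axes: x right, y down, z forward; pixel columns grow to the right and rows downward; lengths in m; the calibration is good to about 2 mm. A picture is of the moment at which its call begins: read the wrist's pose just before it. There is no depth.
- sign_off(): hands the job in; it is judged then, once.
Trained networks look in a picture, given as the dict that the camera call returned (one of the last four; its "shot" number tells which), for a name from the list of things; names that differ only in an ending like _2 or _b are one class to them, and where a whole thing is asked for, a point or a joint stands for the part that bears it (a point fixed in the world has none). Each returns a list of dicts, best first, with "confidence" (0 to 1); they miss things now and then, are a little off and sometimes report something else, mostly with a low value. They report only what shows in the picture. A call takes as long as a camera call. They do not tell look-alikes from the thing itself.
- find_in(picture, name): "extent" ([left, top, width, height] in pixels, round what is visible of it).
- cut_out(picture, name): "region" (480x640 bool, what is visible of it) and "extent" ([left, top, width, height] in pixels, round what is visible of it).
The state is a dict: "t": time; "qpos": joint angles; "joint_velocities": joint speeds; "effort": joint torques, N m; "tool_pos": TCP position; "orientation": TCP orientation; "wrist_force": force on the tool from outside, world axes, zero at the start; "wrist_torque": the same for the moment, N m; "finger_gap": finger opening in m; "finger_force": force on a finger pad.
Only numpy, scipy, OpenCV 4.12 (cv2) and the standard library are available. Lean on these libraries where they do the work, as an engineer would, in place of code of your own. Each camera call takes 0.05 s, during which the arm holds its last target. There are 200 camera calls.

TASK

Fit the return spring to the hand brake of the polishing spindle: take the loose tension spring from the grooved wooden block, drop its hook down through the hole in the brake lever, then draw the spring out and put its eye over the anchor post, down under the post's head, so that the spring stays stretched and keeps the lever pulled back on its stop. Feel the hook into the hole and the eye onto the post gently instead of forcing them, never draw the spring out by more than 45 mm, and let go of it only once the eye is down on the post. Leave the other things where they are.

Things in the scene. Friction and masses are not known exactly. Their poses are not given: they have to be found in the camera images.
- spring: Loose tension spring, bright steel, 95 g, 147 mm long over hook and eye, 16 mm thick: 44 mm of coils in the middle, a solid end plug at each end. Origin on its axis, mid-coil, 54 mm from the hook leg's axis. x along it from hook to eye, z up as it lies on its block, hook hanging down. Stiff sideways; draws out along x only: begins to give at 3 N, then 0.18 N more per mm (8 N at 28 mm).
- eye_grip (a point): Centre of the end plug at the spring's EYE end, a place to grip: 13 mm wide between upright flats, 14 mm high, 27 mm long. Axes as the spring's. With the spring at rest (unstretched) the hook leg's axis is 90.5 mm from here towards -x and the eye's centre 43.5 mm towards +x.
- hook_grip (a point): Centre of the end plug at the spring's HOOK end, another place to grip: 13 mm wide, 14 mm high, 22 mm long. The hook leg's axis is 21 mm from here towards -x. Axes as the spring's.
- hook (a point): Lower end of the hook. A 4 mm wire leaves the plug on the spring's axis, turns straight down as an upright leg, and at this point, on the leg's axis 24 mm below the spring's axis, turns back towards +x (the eye). From above the hook reaches 2 mm behind the leg's axis and 6.5 mm in front, 4 mm wide; its lowest point is 26 mm below the spring's axis.
- eye (a point): Centre of the eye: a closed ring of 4 mm wire lying flat, level with the spring's axis, on a straight 4 mm wire shank that leaves the plug 30 mm before the eye's centre; 13 mm across inside, 21 mm outside.
- spring_stretch (a joint): How far the spring is drawn out, in m; 0 = at rest. Beyond 0.045 it is spoilt.
- hole (a point): Centre of the hole in the near end of the brake lever, at the lever's TOP face, 44 mm above the table. Upright hole 11 mm across, small chamfer, in a flat bar 6 mm thick and 24 mm wide, with 23 mm of free space below. The lever swings level about an upright pin 205 mm away with slight friction, so the hole gives way sideways when pushed. A black ball knob ends it 62 mm beyond the hole.
- brake (a joint): Brake lever angle in rad: 0 = back on its stop (brake off, lever parallel to the machine's x axis), up to 0.13 = towards the drum, the hole moving towards the machine's +y. The spring, once fitted, pulls it to 0.
- slot (a point): Middle of the slot in the anchor pad, 42 mm long, on its top face 22 mm above the table. Axes as the machine's: y towards the spindle, z up; the slot runs along y. The anchor post is clamped up to 8 mm to either side of this point along y: where must be seen or felt. With the lever on its stop the hole is 164 mm from here along +y, same x.
- machine: Polishing spindle (fixed): green base plate 290 x 350 x 15 mm, origin at table height under its middle; bearings, drum and buff, up to 150 mm high, along its +y side. Anchor post in the slot: nut 18 mm across and 10 mm high, then a neck 7 mm thick, then a round-topped head 10.4 mm across, 24 to 27 mm above point slot. The eye belongs on the neck; the spring is then drawn out 16 to 32 mm.
- block: Grooved wooden block 40 x 50 x 38 mm (fixed) on which the middle of the spring lies; its axis is then 37 mm above the table, both end plugs overhanging. Origin under its centre, x along the groove.
- compound_bar: Bystander: red-brown bar of polishing compound 50 x 28 x 24 mm on the base plate. Origin under its centre.
- old_spring: Bystander: the worn old spring, dark, 60 mm long, without hook, lying on the base plate. Origin under its centre.
- copper_bowl: Bystander: copper bowl, 120 mm across, 55 mm high. Origin under its centre.
- brass_pot: Bystander: brass pot 90 mm across, 120 mm high. Origin under its centre.
- finial: Bystander: turned brass finial 40 mm across, 90 mm high. Origin under its centre.
- hammer: Bystander: hammer 260 mm long. Origin under its middle, x along the handle.
- screwdriver: Bystander: screwdriver 200 mm long. Origin under its middle, x along it.
- polish_jar: Bystander: white jar with a steel lid, 68 mm across, 75 mm high. Origin under its centre.
Not all that is in view belongs to the job. Of the things like the spring, leave any that is orange or purple; of the rest the larger one is meant.

How it is judged (in metres and radians):
On the way, in this order (a step that is already met when the one before it is completed fails the run):
1. the hook is through the hole of the brake lever (horizontal distance between hook and hole below 0.008 m and z of hook in the frame of hole below -0.0085 m), for 0.2 s.
2. the eye is down on the post's neck, below the head, while the fingers still hold the spring (horizontal distance between eye and slot below 0.02 m and z of eye in the frame of slot below 0.0245 m and value of joint spring_stretch above 0.009 m and contact force between the fingers and spring above 1 N), for 0.2 s.
At the end, for the whole second after the job is handed in: The hook is still through the lever's hole (its end below the bar, within 9 mm of the hole's axis), the eye lies over the slot (within 14 mm) with its centre below the post's head, the spring alone stays stretched by more than 11 mm, the lever is on its stop (under 0.012 rad), and all is at rest (horizontal distance between hook and hole below 0.009 m and z of hook in the frame of hole below -0.007 m and horizontal distance between eye and slot below 0.014 m and z of eye in the frame of slot between 0.01 and 0.0245 m and value of joint spring_stretch above 0.011 m and value of joint brake below 0.012 rad and linear speed of spring below 0.02 m/s); the robot touches nothing.
It fails at once if the spring is drawn out by more than 45 mm (value of joint spring_stretch above 0.045 m).
It fails at once if the spring bears on the lever, post and machine with more than 35 N in all (a fitted spring: about 15 N, hook and eye together) (contact force between spring and machine above 35 N).
It fails at once if the fingers, gripper or arm push on the machine with more than 15 N (contact force between any of the arm, the fingers and machine above 15 N).
It fails at once if a bystander is shifted by more than 30 mm (distance of any of compound_bar, old_spring, copper_bowl, brass_pot, finial, hammer, screwdriver, polish_jar from where it was at the start of the episode above 0.03 m).
It also fails if it takes over 54 s, if anything falls off the work surface, if the arm or the gripper's body presses on something with over 40 N, if the wrist force passes 120 N, or if a joint passes its speed limit or range.

## Working session

There is one attempt and no reset: what is moved stays moved. The work goes in short steps, Python scripts to look and compute and a tool call to move; the robot and the scene stay as the last step left them, time stands still between calls to the robot, and variables do not carry over. Pictures are saved under pics/ and viewed, at most 10 in all, crops included, and the job is handed in when it is done.

Besides the shell and the picture viewer there is one more tool, called by a JSON object that holds its "op" and its "data", one argument or row to a line. play_rows: Moves the arm, as the interface text tells. Its arguments: {"type":"object","properties":{"series":{"type":"array","items":{"type":"array"}}},"required":["series"]}

```bash
mkdir -p pics; cat > h.py <<'E'
from station import *
import numpy as np, cv2
def save(p,n,crop=None,s=1):
    im=p["color"][:,:,::-1]
    if crop: l,t,w,h=crop; im=im[t:t+h,l:l+w]
    cv2.imwrite("pics/"+n,cv2.resize(np.ascontiguousarray(im),None,fx=s,fy=s,interpolation=cv2.INTER_CUBIC))
def wfc(p,st=None):
    if "world_from_camera" in p: return np.array(p["world_from_camera"])
    from scipy.spatial.transform import Rotation as R
    T=np.eye(4);T[:3,:3]=R.from_euler('xyz',st["orientation"],degrees=True).as_matrix();T[:3,3]=st["tool_pos"]
    return T@np.array(p["T_tool_cam"])
def px2w(p,u,v,z,st=None):
    M=wfc(p,st);d=M[:3,:3]@np.array([(u-p["cx"])/p["fx"],(v-p["cy"])/p["fy"],1]);o=M[:3,3]
    return o+d*(z-o[2])/d[2]
def w2px(p,P,st=None):
    c=np.linalg.inv(wfc(p,st))@np.append(P,1)
    return p["fx"]*c[0]/c[2]+p["cx"],p["fy"]*c[1]/c[2]+p["cy"]
E
python3 - <<'E'
from h import *
print(observe())
p=camera("top");q=camera("scene")
save(p,"top.png");save(q,"scene.png")
for n in ["spring","block","machine","hole","slot","eye","hook","eye_grip","hook_grip","compound_bar","old_spring","copper_bowl","brass_pot","finial","hammer","screwdriver","polish_jar"]:
    for nm,c in(("top",p),("scene",q)):
        try: print(n,nm,[(np.round(d["extent"]).astype(int).tolist(),round(d["confidence"],2)) for d in find_in(c,n)][:4])
        except Exception as e: print(n,nm,e)
print(p["fx"],wfc(p)[:3,3],wfc(q)[:3,3])
E
```

```text
{'t': 0.0, 'qpos': array([-71.84933419,  26.83524793,  -0.66295917,  91.88051937,
         0.34273057,  61.38561545,  -3.22562609]), 'joint_velocities': array([ 0.06643003, -0.00262952,  0.01926129, -0.01364995, -0.08036864,
        0.01848013, -0.02421704]), 'effort': array([-1.97876318e-06, -5.20566630e+01, -1.27391849e-02, -2.43745583e+01,
       -5.67083701e-02,  1.73324381e-02,  1.59567917e-04]), 'tool_pos': array([0.22873731, 0.60784927, 0.23565171]), 'orientation': array([-1.79900822e+02,  6.90420494e-03,  1.59379943e+02]), 'wrist_force': array([-0.15295767,  0.3160235 , -0.2761522 ]), 'wrist_torque': array([ 0.034356  , -0.04205034, -0.03903491]), 'finger_force': 0.0, 'finger_gap': 0.09210309462793735}
spring top [([434, 233, 55, 18], 0.62), ([423, 359, 44, 15], 0.57), ([460, 126, 15, 37], 0.43)]
spring scene [([107, 291, 40, 39], 0.98), ([333, 461, 51, 14], 0.89), ([212, 360, 58, 48], 0.81), ([281, 317, 30, 30], 0.79)]
block top [([441, 226, 23, 25], 0.61), ([145, 240, 81, 89], 0.47)]
block scene [([231, 363, 36, 35], 0.72)]
machine top [([214, 117, 143, 153], 0.68), ([467, 
[... 1320 characters left out ...]
7)]
old_spring scene []
copper_bowl top [([390, 148, 42, 41], 0.79)]
copper_bowl scene [([322, 334, 66, 57], 0.87), ([226, 357, 41, 42], 0.69)]
brass_pot top [([475, 291, 40, 34], 0.9)]
brass_pot scene [([125, 343, 46, 57], 0.59)]
finial top [([483, 172, 22, 22], 0.85)]
finial scene [([281, 449, 21, 29], 0.63)]
hammer top [([145, 239, 80, 92], 0.63)]
hammer scene [([282, 134, 101, 37], 0.93)]
screwdriver top [([343, 275, 75, 40], 0.87), ([131, 198, 39, 30], 0.49)]
screwdriver scene [([200, 264, 73, 53], 0.96)]
polish_jar top [([134, 199, 36, 28], 0.58)]
polish_jar scene [([397, 130, 27, 33], 0.78)]
457.17557215164965 [ 0.31897576 -0.00474128  1.17209175] [ 0.86949595 -0.73555411  1.06572084]
```

View pics/top.png

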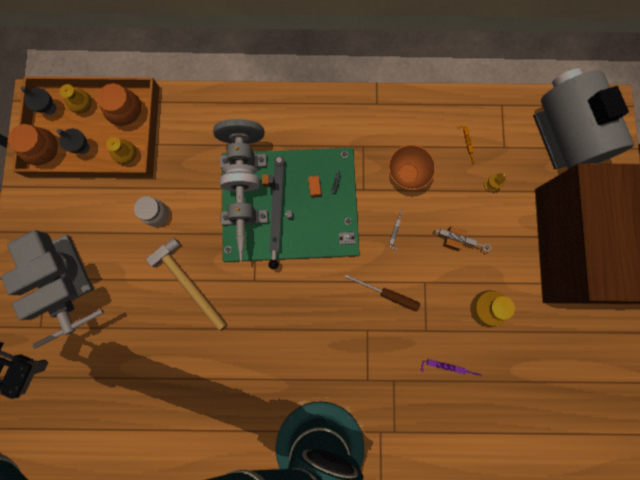

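View pics/scene.png

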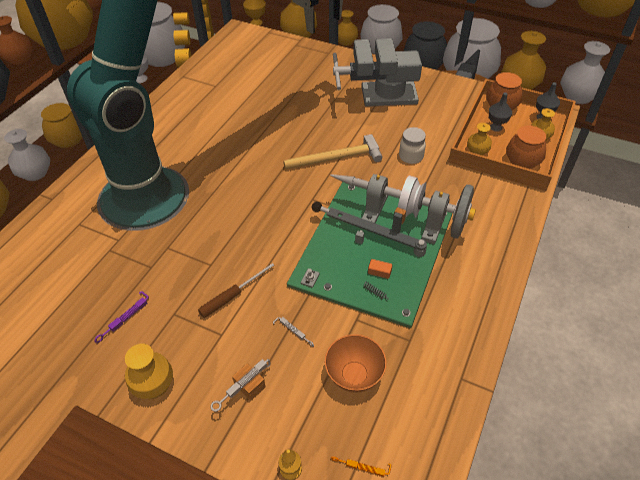

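Candidates in the top view are steel on the block (462,240), small steel (396,231), purple (450,367) and orange (467,143). The larger one that is neither orange nor purple is the one on the block at (462,240), with its hook left and its eye right. I'll check it in a close crop.

```bash
python3 - <<'E'
from h import *
p=camera("top");q=camera("scene")
a=p["color"][215:265,380:500,::-1];b=q["color"][300:420,195:320,::-1]
a=cv2.resize(a,(720,300),interpolation=cv2.INTER_CUBIC);b=cv2.resize(b,(312,300),interpolation=cv2.INTER_CUBIC)
c=p["color"][145:275,220:365,::-1];c=cv2.resize(c,(335,300))
cv2.imwrite("pics/c1.png",np.vstack([a,np.hstack([b,c,np.zeros((300,73,3),np.uint8)])]))
for n,u,v,z in [("eye",486,248,.037),("hook",436,232,.037),("blk",462,240,.038),("hole",275,239,.044),("slot",347,238,.022),("knob",273,264,.044)]: print(n,px2w(p,u,v,z).round(3))
print(wfc(p).round(3)); w=camera("wrist"); print(w["T_tool_cam"],w["fx"])
E
```

```text
eye [ 0.483 -0.414  0.037]
hook [ 0.523 -0.289  0.037]
blk [ 0.503 -0.354  0.038]
hole [0.5   0.115 0.044]
slot [ 0.508 -0.066  0.022]
knob [0.438 0.119 0.044]
[[ 8.000e-03 -9.870e-01  1.620e-01  3.190e-01]
 [-1.000e+00 -8.000e-03  1.000e-03 -5.000e-03]
 [ 1.000e-03 -1.620e-01 -9.870e-01  1.172e+00]
 [ 0.000e+00  0.000e+00  0.000e+00  1.000e+00]]
[[ 1.08965949e-03 -9.57156107e-01 -2.89570371e-01  8.14942634e-02]
 [ 9.99998505e-01  6.54165569e-04  1.60071379e-03 -5.94694441e-04]
 [-1.34270602e-03 -2.89571683e-01  9.57155389e-01 -1.48035907e-01]
 [ 0.00000000e+00  0.00000000e+00  0.00000000e+00  1.00000000e+00]] 359.8951142030415
```

View pics/c1.png

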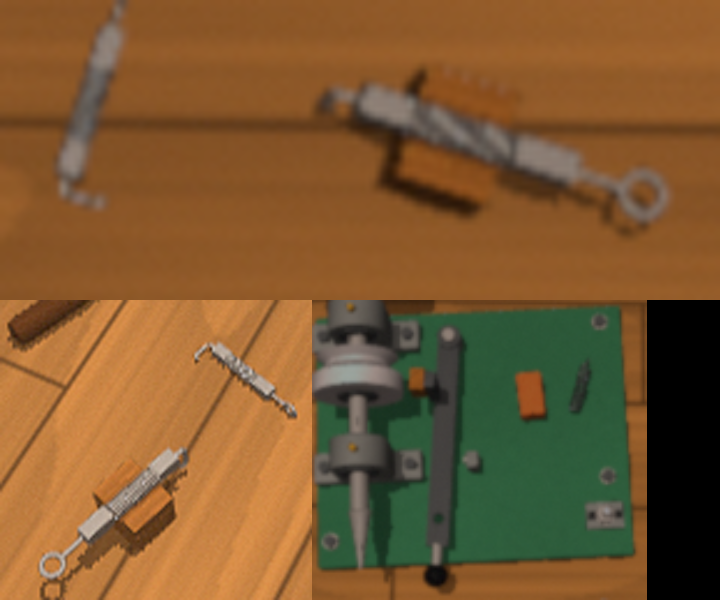

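The crop confirms the choice: the block spring has its ring eye at the right and hook at the left. In the machine crop the hole is at about full-image (274,239.5) and the post at (346.4,238.2). On the way I'll stop over the machine for a wrist view.

{"op": "play_rows", "data": {
  "series": [
    [[0.27,-0.588,0.014],-69.4,1],
    [[0.27,-0.588,0.014],-69.4,1],
    [[0.27,-0.588,0.014],-69.4,1],
    [[0.27,-0.588,0.014],-69.4,1],
    [[0.27,-0.588,0.014],-69.4,1],
    [[0.27,-0.588,0.014],-69.4,1],
    [[0.27,-0.588,0.014],-69.4,1],
    [[0.27,-0.588,0.014],-69.4,1],
    [[0.27,-0.588,0.014],-69.4,1],
    [[0.27,-0.588,0.014],-69.4,1]
  ]
}}

```text
t: 2.95
tool_pos: [0.4381, 0.1523, 0.2479]
orientation: [179.9, -0.1, 90.0]
wrist_force: [1.1, 0.5, -0.1]
finger_gap: 0.092
finger_force: 0.0
```

{"op": "play_rows", "data": {
  "series": [
    [[0.03,-0.05,0],0,1],
    [[0.06,-0.1,0],0,1],
    [[0.06,-0.12,0],0,1],
    [[0.06,-0.12,0],0,1],
    [[0.06,-0.12,0],0,1],
    [[0.06,-0.12,0],0,1],
    [[0.06,-0.12,0],0,1],
    [[0.06,-0.12,0],0,1],
    [[0.06,-0.12,0],0,1],
    [[0.06,-0.12,0],0,1]
  ]
}}

```text
t: 3.95
tool_pos: [0.4974, 0.0345, 0.2474]
orientation: [180.0, -0.0, 90.0]
wrist_force: [-0.1, -0.4, 0.3]
finger_gap: 0.0917
finger_force: 0.0
```

```bash
python3 - <<'E'
from h import *
import pickle
st=observe();p=camera("wrist");pickle.dump((st,p),open("m1.pkl","wb"))
save(p,"w1.png");print(st["tool_pos"],st["orientation"])
print("hole",w2px(p,[.5,.115,.044],st),"slot",w2px(p,[.508,-.066,.047],st))
E
```

```text
[0.49744482 0.03454367 0.2474473 ] [ 1.79994132e+02 -3.80444166e-03  9.00295151e+01]
hole (np.float64(318.3657412567811), np.float64(125.948677480726)) slot (np.float64(325.28676153259124), np.float64(302.0557376719127))
```

View pics/w1.png

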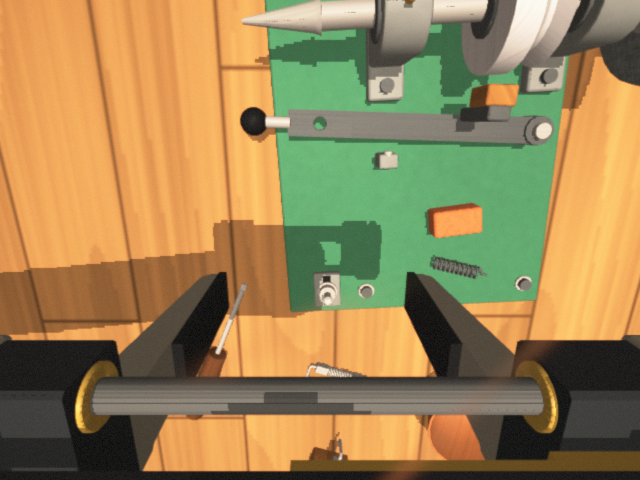

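The wrist view shows the hole at about (319.5,123.5), the post head at about (327,296), and the knob at (254,121). I'll magnify both.

```bash
python3 - <<'E'
from h import *
import pickle
st,p=pickle.load(open("m1.pkl","rb"))
im=p["color"][:,:,::-1]
a=cv2.resize(im[265:315,300:355],None,fx=8,fy=8,interpolation=cv2.INTER_CUBIC)
b=cv2.resize(im[100:150,300:345],None,fx=8,fy=8,interpolation=cv2.INTER_CUBIC)
cv2.imwrite("pics/c2.png",np.hstack([a,b]))
for n,u,v,z in [("hole",319.5,123.5,.044),("post",327,296,.047),("pin",540,130,.046),("knob",254,121,.044),("plateNL",291,310,.015),("plateNR",534,300,.015)]: print(n,px2w(p,u,v,z,st).round(4))
E
```

```text
hole [0.5011 0.1172 0.044 ]
post [ 0.5098 -0.0588  0.047 ]
pin [0.7071 0.1117 0.046 ]
knob [0.44   0.1193 0.044 ]
plateNL [ 0.4686 -0.0931  0.015 ]
plateNR [ 0.7532 -0.0798  0.015 ]
```

View pics/c2.png

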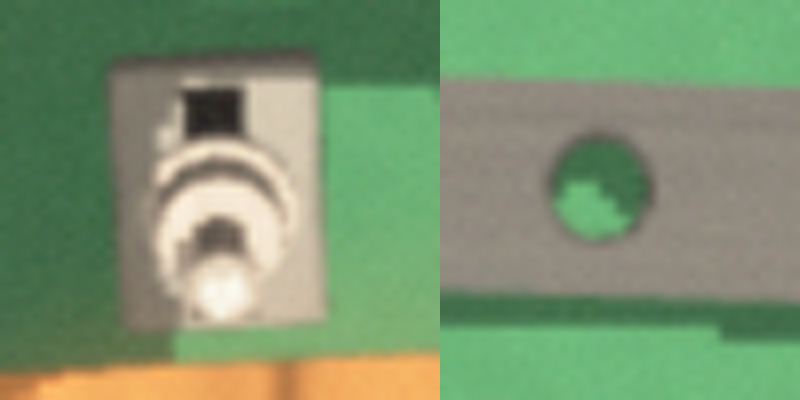

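{"op": "play_rows", "data": {
  "series": [
    [[0,-0.05,0],-4,1],
    [[0,-0.1,0],-8,1],
    [[0,-0.15,0],-12,1],
    [[0,-0.2,0],-16,1],
    [[0,-0.25,-0.02],-18,1],
    [[0,-0.3,-0.04],-18,1],
    [[0,-0.35,-0.06],-18,1],
    [[0,-0.4,-0.08],-18,1],
    [[0,-0.4,-0.08],-18,1],
    [[0,-0.4,-0.08],-18,1]
  ]
}}

```text
t: 5.0
tool_pos: [0.4959, -0.368, 0.1663]
orientation: [-179.9, 0.1, 71.7]
wrist_force: [-0.6, 0.1, 0.8]
finger_gap: 0.092
finger_force: 0.0
```

```bash
python3 - <<'E'
from h import *
import pickle
st,p=pickle.load(open("m1.pkl","rb"))
print("post",px2w(p,327.3,300.4,.048,st).round(4),"hole",px2w(p,319.6,123,.044,st).round(4))
st=observe();p=camera("wrist");pickle.dump((st,p),open("s1.pkl","wb"))
save(p,"s1.png",None,1.25);print(st["tool_pos"],st["orientation"])
for n in ["spring","eye","eye_grip","hook","hook_grip"]:
    print(n,[(np.round(d["extent"]).tolist(),round(d["confidence"],2)) for d in find_in(p,n)][:3])
E
```

```text
post [ 0.5101 -0.0635  0.048 ] hole [0.5011 0.1176 0.044 ]
[ 0.49592728 -0.36801546  0.16628392] [-1.79873610e+02  6.72259107e-02  7.17437014e+01]
spring [([2.0, 282.0, 19.0, 56.0], 0.82), ([310.0, 115.0, 24.0, 182.0], 0.79), ([227.0, 0.0, 6.0, 15.0], 0.45)]
eye [([0.0, 282.0, 20.0, 56.0], 0.91), ([306.0, 218.0, 28.0, 78.0], 0.64), ([575.0, 141.0, 63.0, 37.0], 0.62)]
eye_grip [([574.0, 145.0, 64.0, 37.0], 0.94), ([314.0, 221.0, 21.0, 76.0], 0.86), ([0.0, 281.0, 18.0, 60.0], 0.65)]
hook [([310.0, 114.0, 27.0, 182.0], 0.96), ([0.0, 283.0, 18.0, 57.0], 0.81), ([574.0, 140.0, 65.0, 39.0], 0.76)]
hook_grip [([574.0, 142.0, 66.0, 41.0], 0.87), ([0.0, 281.0, 19.0, 61.0], 0.75), ([314.0, 116.0, 22.0, 178.0], 0.71)]
```

View pics/s1.png

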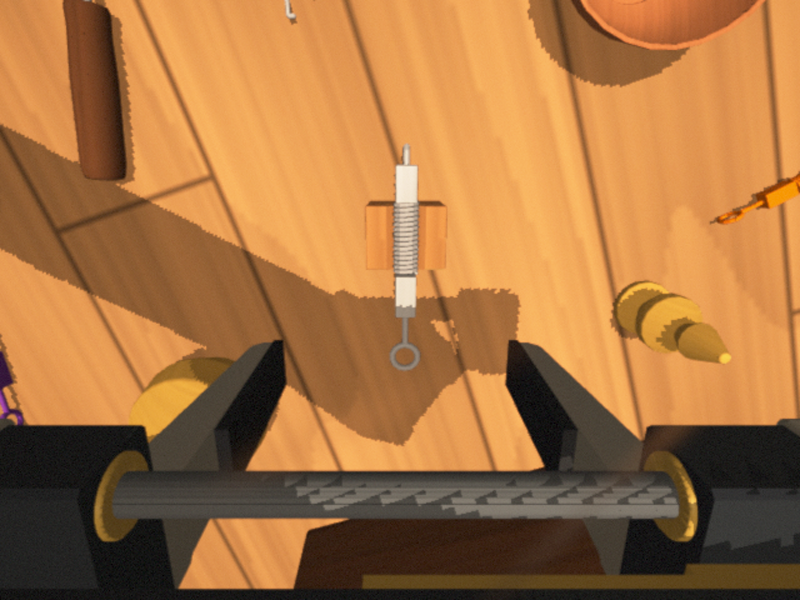

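The wrist view shows the spring upright in the picture: eye centre at (323.6,284.8), eye plug spanning about (324,221–253), hook at (325,119), all in full-res pixels. The tool is already nearly aligned.

```bash
python3 - <<'E'
from h import *
import pickle
st,p=pickle.load(open("s1.pkl","rb"))
e=px2w(p,323.6,284.8,.037,st);h=px2w(p,325,123,.037,st);pl=px2w(p,325,132,.044,st);pe=px2w(p,324.2,252,.044,st);ps=px2w(p,324.2,221,.044,st)
print("eye",e,"hook",h,"plugstart",pl,"plugend",ps,pe)
d=e-pl;print(np.degrees(np.arctan2(-d[1],-d[0])), "plug centre",(ps+pe)/2,"from eye",e-43.5e-3*d/np.linalg.norm(d))
E
```

```text
eye [ 0.48738225 -0.41507322  0.037     ] hook [ 0.52824129 -0.29160023  0.037     ] plugstart [ 0.52618266 -0.29750644  0.044     ] plugend [ 0.50527097 -0.36063933  0.044     ] [ 0.49745477 -0.38494259  0.044     ]
71.7356261787084 plug centre [ 0.50136287 -0.37279096  0.044     ] from eye [ 0.5009935  -0.3738306   0.03945561]
```

{"op": "play_rows", "data": {
  "series": [
    [[0.0053,-0.0053,-0.03],0,1],
    [[0.0053,-0.0053,-0.06],0,1],
    [[0.0053,-0.0053,-0.09],0,1],
    [[0.0053,-0.0053,-0.11],0,1],
    [[0.0053,-0.0053,-0.124],0,1],
    [[0.0053,-0.0053,-0.124],0,1],
    [[0.0053,-0.0053,-0.124],0,0.5],
    [[0.0053,-0.0053,-0.124],0,0.3],
    [[0.0053,-0.0053,-0.124],0,0.3],
    [[0.0053,-0.0053,-0.124],0,0.3]
  ]
}}

```text
t: 6.3
tool_pos: [0.5033, -0.3714, 0.0443]
orientation: [179.9, 0.0, 72.0]
wrist_force: [-0.1, -0.1, -0.5]
finger_gap: 0.0617
finger_force: 0.0
```

```bash
python3 - <<'E'
from h import *
import pickle
st=observe();p=camera("wrist");pickle.dump((st,p),open("s2.pkl","wb"))
save(p,"s2.png");print(st["tool_pos"],st["orientation"],st["finger_gap"])
E
```

```text
[ 0.50325592 -0.37139063  0.04426174] [1.79919856e+02 7.37476581e-03 7.19856314e+01] 0.06167302254828824
```

View pics/s2.png

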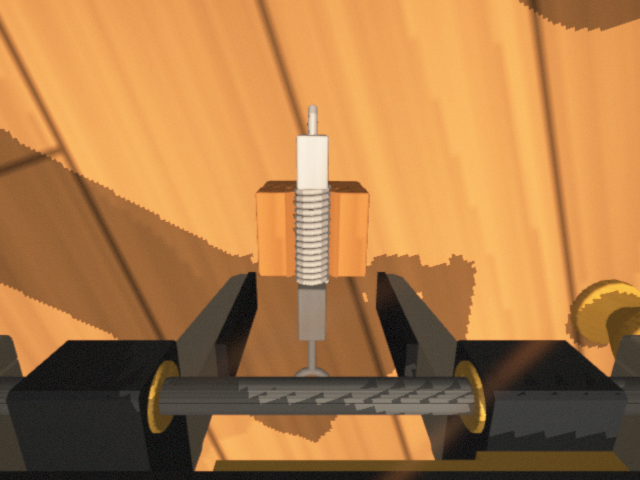

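The spring lies 2 mm to one side of the jaw centre (312 vs 317 px), which agrees with the computed offset. I'll correct, then close.

{"op": "play_rows", "data": {
  "series": [
    [[-0.002,-0.0015,-0.003],0,0.3],
    [[-0.002,-0.0015,-0.003],0,0.3],
    [[-0.002,-0.0015,-0.003],0,0.3],
    [[-0.002,-0.0015,-0.003],0,0],
    [[-0.002,-0.0015,-0.003],0,0],
    [[-0.002,-0.0015,-0.003],0,0],
    [[-0.002,-0.0015,-0.003],0,0],
    [[-0.002,-0.0015,-0.003],0,0],
    [[-0.002,-0.0015,-0.003],0,0],
    [[-0.002,-0.0015,-0.003],0,0]
  ]
}}

```text
t: 7.35
tool_pos: [0.5008, -0.3727, 0.0404]
orientation: [180.0, 0.0, 72.0]
wrist_force: [0.3, 0.1, 0.1]
finger_gap: 0.0126
finger_force: 30.0
```

{"op": "play_rows", "data": {
  "series": [
    [[0,0,0.03],0,0],
    [[0,0,0.06],0,0],
    [[0,0.04,0.06],3,0],
    [[0.001,0.085,0.06],6,0],
    [[0.001,0.13,0.06],10,0],
    [[0.002,0.175,0.06],14,0],
    [[0.002,0.22,0.06],17,0],
    [[0.003,0.265,0.06],20.7,0],
    [[0.003,0.31,0.06],20.7,0],
    [[0.004,0.34,0.06],20.7,0]
  ]
}}

```text
t: 8.35
tool_pos: [0.5043, -0.0292, 0.1003]
orientation: [-180.0, -0.1, 92.9]
wrist_force: [-0.0, 0.1, -0.9]
finger_gap: 0.0125
finger_force: 30.0
```

{"op": "play_rows", "data": {
  "series": [
    [[0,0.02,0],0,0],
    [[0,0.04,0],0,0],
    [[0,0.055,0],0,0],
    [[0,0.06,0],0,0],
    [[0,0.06,0],0,0],
    [[0,0.06,0],0,0],
    [[0,0.06,0],0,0],
    [[0,0.06,0],0,0],
    [[0,0.06,0],0,0],
    [[0,0.06,0],0,0]
  ]
}}

```text
t: 9.35
tool_pos: [0.5048, 0.027, 0.1004]
orientation: [180.0, 0.0, 92.6]
wrist_force: [0.8, 0.6, -0.5]
finger_gap: 0.0128
finger_force: 30.0
```

```bash
python3 - <<'E'
from h import *
import pickle
st=observe();p=camera("wrist");pickle.dump((st,p),open("s3.pkl","wb"))
a=cv2.resize(p["color"][60:360,220:420,::-1],None,fx=2,fy=2,interpolation=cv2.INTER_CUBIC)
cv2.imwrite("pics/s3.png",a);print(st["tool_pos"],st["orientation"],st["finger_gap"],st["wrist_force"])
print(w2px(p,[.5011,.1176,.044],st),w2px(p,[.5101,-.0635,.048],st))
E
```

```text
[0.50479267 0.02695715 0.10041619] [1.79997869e+02 5.03811706e-03 9.26474506e+01] 0.012800390518690972 [ 0.76233623  0.62574277 -0.47556684]
(np.float64(316.53571122330516), np.float64(106.47584850867321)) (np.float64(317.1235704112053), np.float64(392.48490275041763))
```

View pics/s3.png

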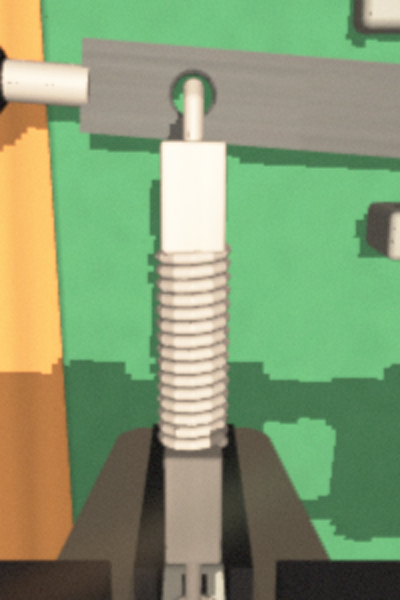

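```bash
python3 - <<'E'
from h import *
import pickle
st,p=pickle.load(open("s3.pkl","rb"))
zc=st["tool_pos"][2]-.0034
print("tip outer",px2w(p,316.4,99,zc,st),"hole",px2w(p,317,106.3,.044,st),"plug start",px2w(p,316.5,131,zc+.007,st))
print("predicted leg", st["tool_pos"]+.0905*np.array([-np.sin(np.radians(2.65)),np.cos(np.radians(2.65)),0]))
print("plug mid eye end x", px2w(p,220+193/2,60+450/2,zc+.007,st))
E
```

```text
tip outer [0.50090863 0.11789705 0.09701619] hole [0.50134449 0.11770073 0.044     ] plug start [0.50150495 0.10585602 0.10401619]
predicted leg [0.50060842 0.11736037 0.10041619]
plug mid eye end x [0.50458599 0.04104578 0.10401619]
```

Hook leg is at (0.501,0.116) and the hole at (0.5013,0.1177), from the crop (hook tip (193,78), hole (194,93)). The hook foot needs its centre over the hole, so the leg goes +4 mm in y. I'll descend close and re-check numerically.

{"op": "play_rows", "data": {
  "series": [
    [[0.0003,0.004,-0.005],0,0],
    [[0.0003,0.004,-0.01],0,0],
    [[0.0003,0.004,-0.015],0,0],
    [[0.0003,0.004,-0.02],0,0],
    [[0.0003,0.004,-0.024],0,0],
    [[0.0003,0.004,-0.024],0,0],
    [[0.0003,0.004,-0.024],0,0],
    [[0.0003,0.004,-0.024],0,0],
    [[0.0003,0.004,-0.024],0,0],
    [[0.0003,0.004,-0.024],0,0]
  ]
}}

```text
t: 10.4
tool_pos: [0.5052, 0.0314, 0.0766]
orientation: [180.0, -0.0, 92.7]
wrist_force: [-0.4, -0.4, -0.4]
finger_gap: 0.0127
finger_force: 30.0
```

```bash
python3 - <<'E'
from h import *
import pickle
st=observe();p=camera("wrist");pickle.dump((st,p),open("s4.pkl","wb"))
q=camera("scene")
a=cv2.resize(p["color"][60:180,260:380,::-1],(480,480),interpolation=cv2.INTER_CUBIC)
u,v=w2px(q,[.5,.115,.06]);u,v=int(u),int(v);print(u,v)
b=cv2.resize(q["color"][v-30:v+30,u-20:u+20,::-1],(320,480),interpolation=cv2.INTER_CUBIC)
cv2.imwrite("pics/s4.png",np.hstack([a,b]));print(st["tool_pos"],st["orientation"],st["wrist_force"])
print(w2px(p,[.5013,.1177,.044],st))
E
```

```text
339 210
[0.50521905 0.0313637  0.07659057] [ 1.79976976e+02 -4.32226578e-03  9.26868096e+01] [-0.44447443 -0.40174776 -0.44415718]
(np.float64(315.84831308451135), np.float64(113.54769079239423))
```

View pics/s4.png

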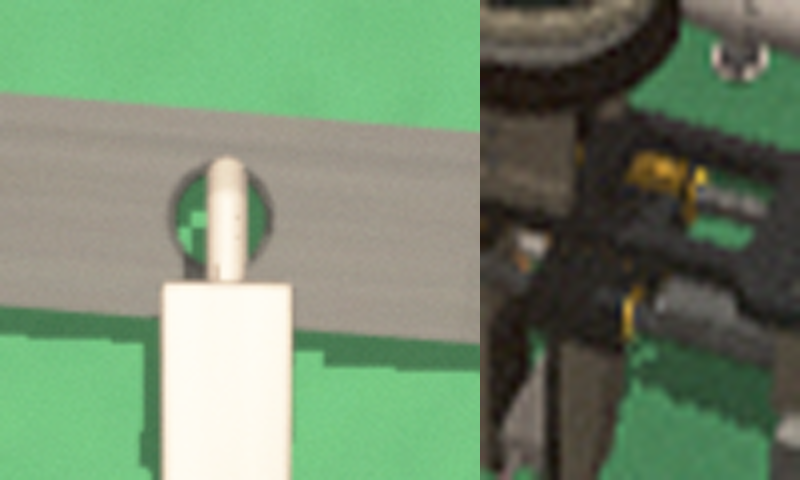

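Hole centre is about (315.3,114.2) full-res, hook wire at column 316.5, outer tip at row 98.8.

```bash
python3 - <<'E'
from h import *
import pickle
st,p=pickle.load(open("s4.pkl","rb"))
zc=st["tool_pos"][2]-.0034
for r in (112,114.2): print("hole",px2w(p,315.2,r,.044,st))
print("tip outer",px2w(p,316.2,98.7,zc,st),"plug start",px2w(p,316.5,130.6,zc+.007,st))
im=p["color"].astype(int)
# hole edges: print row profile green-ness along column
g=(im[:,:,1]-im[:,:,0])
print(g[112:116,298:334].tolist()); print(g[92:134,307].tolist());print(g[92:134,323].tolist())
E
```

```text
hole [0.50095852 0.11838354 0.044     ]
hole [0.50100539 0.11739033 0.044     ]
tip outer [0.50118914 0.12240973 0.07319057] plug start [0.5018684  0.11040769 0.08019057]
[[-8, -7, -6, -8, -6, 0, 23, 49, 50, 52, 60, 60, 55, 23, -19, -15, -11, -7, -5, -6, -11, -15, -20, -10, 36, 50, 48, 40, 11, -3, -5, -4, -8, -8, -5, -6], [-6, -9, -10, -7, -5, 0, 29, 47, 51, 62, 77, 80, 76, 41, -15, -14, -12, -8, -4, -6, -12, -15, -21, -8, 40, 51, 52, 41, 17, -3, -6, -8, -7, -6, -7, -5], [-7, -9, -9, -9, -5, 3, 35, 49, 50, 63, 78, 81, 78, 42, -15, -14, -13, -7, -4, -7, -13, -17, -20, -8, 36, 49, 49, 41, 19, -2, -8, -8, -8, -9, -7, -8], [-8, -9, -7, -8, -4, 2, 29, 49, 51, 62, 80, 80, 77, 44, -15, -16, -12, -8, -5, -6, -12, -15, -19, -9, 34, 51, 50, 42, 19, -2, -8, -8, -6, -6, -9, -7]]
[-8, -8, -8, -6, -5, -7, -8, -8, -8, -9, -7, -6, -3, 1, 21, 39, 49, 50, 51, 52, 52, 62, 63, 62, 64, 74, 74, 72, 73, 69, 61, 35, 8, -2, -6, -4, -5, -8, -16, -9, -4, -2]
[-8, -12, -10, -6, -9, -6, -7, -8, -9, -7, -6, -5, -4, -2, 5, 27, 41, 50, 48, 50, 50, 51, 49, 51, 50, 52, 50, 49, 48, 41, 26, 5, -4, -5, -7, -8, -8, -9, -18, -14, -5, -2]
```

{"op": "play_rows", "data": {
  "series": [
    [[-0.0004,-0.0008,0],0,0],
    [[-0.0004,-0.0008,0],0,0],
    [[-0.0004,-0.0008,-0.001],0,0],
    [[-0.0004,-0.0008,-0.002],0,0],
    [[-0.0004,-0.0008,-0.003],0,0],
    [[-0.0004,-0.0008,-0.0035],0,0],
    [[-0.0004,-0.0008,-0.004],0,0],
    [[-0.0004,-0.0008,-0.0045],0,0],
    [[-0.0004,-0.0008,-0.005],0,0],
    [[-0.0004,-0.0008,-0.005],0,0]
  ]
}}

```text
t: 11.5
tool_pos: [0.5047, 0.0305, 0.0714]
orientation: [-180.0, 0.0, 92.7]
wrist_force: [-1.0, 0.2, -0.1]
finger_gap: 0.0127
finger_force: 30.0
```

{"op": "play_rows", "data": {
  "series": [
    [[0,0,-0.001],0,0],
    [[0,0,-0.002],0,0],
    [[0,0,-0.003],0,0],
    [[0,0,-0.004],0,0],
    [[0,0,-0.005],0,0],
    [[0,0,-0.006],0,0],
    [[0,0,-0.007],0,0],
    [[0,0,-0.007],0,0],
    [[0,0,-0.007],0,0],
    [[0,0,-0.007],0,0]
  ]
}}

```text
t: 12.5
tool_pos: [0.5047, 0.0305, 0.0644]
orientation: [180.0, 0.0, 92.7]
wrist_force: [1.1, 0.5, -1.4]
finger_gap: 0.0129
finger_force: 30.0
```

{"op": "play_rows", "data": {
  "series": [
    [[0,0,-0.001],0,0],
    [[0,0,-0.002],0,0],
    [[0,0,-0.003],0,0],
    [[0,0,-0.004],0,0],
    [[0,0,-0.005],0,0],
    [[0,0,-0.006],0,0],
    [[0,0,-0.007],0,0],
    [[0,0,-0.0075],0,0],
    [[0,0,-0.0075],0,0],
    [[0,0,-0.0075],0,0]
  ]
}}

```text
t: 13.5
tool_pos: [0.5047, 0.0305, 0.0569]
orientation: [180.0, 0.0, 92.7]
wrist_force: [0.2, -0.0, -1.3]
finger_gap: 0.0128
finger_force: 30.0
```

```bash
python3 - <<'E'
from h import *
import pickle
st=observe();p=camera("wrist");pickle.dump((st,p),open("s5.pkl","wb"))
print(st["tool_pos"],st["wrist_force"],p["color"][40:130:6,316].tolist())
E
```

```text
[0.50469689 0.03048565 0.05690549] [ 0.23931069 -0.03184099 -1.25037457] [[115, 194, 129], [115, 195, 129], [116, 196, 131], [120, 200, 132], [118, 200, 131], [118, 199, 129], [119, 200, 133], [162, 155, 144], [163, 153, 144], [153, 144, 133], [234, 220, 195], [238, 225, 201], [254, 250, 239], [254, 249, 238], [254, 250, 239]]
```

The hook is freely through the hole (15 mm below the top face, no force). Next I raise a little and draw back until the lever reaches its stop and the spring takes up.

{"op": "play_rows", "data": {
  "series": [
    [[0,0,0.002],0,0],
    [[0,-0.003,0.004],0,0],
    [[0,-0.006,0.004],0,0],
    [[0.0005,-0.01,0.004],0,0],
    [[0.001,-0.014,0.004],0,0],
    [[0.001,-0.018,0.004],0,0],
    [[0.0015,-0.022,0.004],0,0],
    [[0.002,-0.025,0.004],0,0],
    [[0.002,-0.028,0.004],0,0],
    [[0.002,-0.028,0.004],0,0]
  ]
}}

```text
t: 14.55
tool_pos: [0.5065, 0.0028, 0.0608]
orientation: [-180.0, -0.0, 92.7]
wrist_force: [-0.1, 2.8, -1.0]
finger_gap: 0.0129
finger_force: 30.0
```

```bash
python3 - <<'E'
from h import *
import pickle
st=observe();p=camera("wrist");pickle.dump((st,p),open("s6.pkl","wb"))
print(st["tool_pos"],st["wrist_force"],st["wrist_torque"])
for n in ["brake","hole","spring","hook_grip","eye","slot"]:
    print(n,[(np.round(d["extent"]).tolist(),round(d["confidence"],2)) for d in find_in(p,n)][:3])
im=p["color"]; print(im[20:180:5,345].tolist())
E
```

```text
[0.50654032 0.00283022 0.06082585] [-0.12106714  2.76818975 -0.97606861] [0.80655888 0.18699083 0.04069182]
brake [([138.0, 38.0, 502.0, 79.0], 0.9), ([110.0, 426.0, 29.0, 36.0], 0.38)]
hole [([138.0, 34.0, 497.0, 86.0], 0.83), ([298.0, 282.0, 35.0, 97.0], 0.4)]
spring [([138.0, 37.0, 502.0, 77.0], 0.6)]
hook_grip [([300.0, 89.0, 34.0, 287.0], 0.79)]
eye [([298.0, 282.0, 33.0, 93.0], 0.91)]
slot [([139.0, 1.0, 501.0, 378.0], 0.91)]
[[113, 190, 130], [116, 194, 130], [114, 194, 129], [112, 192, 128], [117, 195, 130], [112, 192, 127], [116, 195, 131], [154, 154, 137], [159, 152, 140], [150, 144, 133], [162, 154, 142], [159, 151, 140], [157, 150, 140], [162, 152, 141], [162, 152, 141], [165, 161, 145], [161, 152, 139], [162, 153, 142], [163, 153, 141], [127, 131, 112], [71, 122, 81], [85, 148, 98], [117, 199, 131], [118, 199, 132], [117, 197, 130], [119, 198, 132], [116, 199, 132], [117, 199, 132], [113, 194, 129], [117, 194, 129], [115, 194, 130], [115, 195, 129]]
```

```bash
cat > lev.py <<'E'
from h import *
import pickle,sys
def lever(f):
    st,p=pickle.load(open(f,"rb"));im=p["color"].astype(int);out=[]
    for u in (350,375,560,600):
        g=im[:,u,1]-im[:,u,0]
        r=np.where(g[:160]<10)[0]
        # longest run
        s=np.split(r,np.where(np.diff(r)>1)[0]+1);s=max(s,key=len)
        a,b=px2w(p,u,s[0]-.5,.044,st),px2w(p,u,s[-1]+.5,.044,st);out.append((a+b)/2);print(u,s[0],s[-1],((a+b)/2).round(4),(a-b)[1].round(4))
    d=out[3]-out[0];print("lever deg",np.degrees(np.arctan2(d[1],d[0])))
if __name__=="__main__":
    for f in sys.argv[1:]: print(f);lever(f)
E
python3 lev.py s4.pkl s5.pkl s6.pkl
```

```text
s4.pkl
350 91 142 [0.5177 0.1169 0.044 ] 0.0236
375 93 144 [0.5297 0.1166 0.044 ] 0.0236
560 108 159 [0.6199 0.114  0.044 ] 0.024
600 98 159 [0.6387 0.1171 0.044 ] 0.0284
lever deg 0.09059868160617666
s5.pkl
350 84 142 [0.5153 0.1169 0.044 ] 0.0237
375 86 144 [0.526  0.1166 0.044 ] 0.0238
560 102 159 [0.6062 0.1141 0.044 ] 0.0238
600 105 159 [0.6236 0.1143 0.044 ] 0.0226
lever deg -1.354748572240558
s6.pkl
350 55 115 [0.5166 0.1007 0.044 ] 0.0241
375 55 114 [0.5272 0.1014 0.044 ] 0.0237
560 53 113 [0.6059 0.1058 0.044 ] 0.0238
600 53 113 [0.6229 0.1066 0.044 ] 0.0238
lever deg 3.179937462237272
```

The lever is now at 3.2°, about parallel to the plate, so on its stop. Stretch is about 3 mm by geometry. I'll draw on to bring the eye over the post.

{"op": "play_rows", "data": {
  "series": [
    [[0,-0.003,0],0,0],
    [[0.0003,-0.006,0],0,0],
    [[0.0005,-0.009,0],0,0],
    [[0.0007,-0.012,0],0,0],
    [[0.001,-0.015,0],0,0],
    [[0.001,-0.018,0],0,0],
    [[0.0012,-0.02,0],0.2,0],
    [[0.0014,-0.022,0],0.2,0],
    [[0.0014,-0.022,0],0.2,0],
    [[0.0014,-0.022,0],0.2,0]
  ]
}}

```text
t: 15.9
tool_pos: [0.5079, -0.0185, 0.0608]
orientation: [-180.0, -0.1, 92.9]
wrist_force: [-1.2, 7.6, -1.3]
finger_gap: 0.0126
finger_force: 30.0
```

```bash
python3 - <<'E'
from h import *
import pickle
st=observe();p=camera("wrist");pickle.dump((st,p),open("s7.pkl","wb"))
print(st["tool_pos"],st["wrist_force"],st["wrist_torque"])
q=camera("scene");t=camera("top");pickle.dump((q,t),open("st7.pkl","wb"))
im=p["color"]
u,v=w2px(p,[.5101,-.0635,.048],st);print("post px",u,v)
u2,v2=w2px(q,[.5101,-.0635,.05]);print(u2,v2);u2,v2=int(u2),int(v2)
u3,v3=w2px(t,[.5101,-.0635,.05]);print(u3,v3);u3,v3=int(u3),int(v3)
A=cv2.resize(im[60:480,200:440,::-1],(343,600))
B=cv2.resize(q["color"][v2-25:v2+25,u2-30:u2+30,::-1],(360,300),interpolation=cv2.INTER_CUBIC)
C=cv2.resize(t["color"][v3-25:v3+25,u3-30:u3+30,::-1],(360,300),interpolation=cv2.INTER_CUBIC)
cv2.imwrite("pics/s7.png",np.hstack([A,np.vstack([B,C])]))
E
python3 lev.py s7.pkl
```

```text
[ 0.50787563 -0.01846108  0.06077972] [-1.20583907  7.58406351 -1.34414226] [1.56469723 0.17832791 0.01478314]
post px 315.3463728036697 374.4737640261284
310.14248690081905 269.73165167317734
346.6851817423013 235.35581915021203
s7.pkl
350 0 63 [0.516  0.0998 0.044 ] 0.0234
375 0 63 [0.5262 0.1003 0.044 ] 0.0234
560 0 62 [0.6019 0.1044 0.044 ] 0.0228
600 0 62 [0.6183 0.1053 0.044 ] 0.0228
lever deg 3.088417257940374
```

View pics/s7.png

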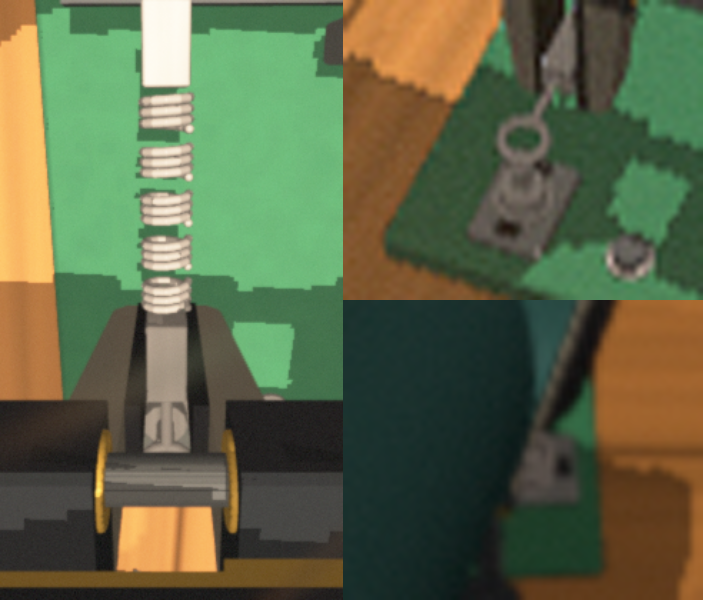

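The view shows the ring just over the post in the scene crop (ring (524,138), nut (521,185)) and the coils evenly drawn out. I'll check numerically whether the plug slipped in the jaws, and where the ring is.

```bash
python3 - <<'E'
from h import *
import pickle
for f in ("s3","s4","s6","s7"):
    st,p=pickle.load(open(f+".pkl","rb"));g=cv2.cvtColor(p["color"],cv2.COLOR_RGB2GRAY)
    print(f,[int(x) for x in g[262:384,312:320].mean(1)])
q,t=pickle.load(open("st7.pkl","rb"))
old=cv2.imread("pics/scene.png",0);new=cv2.cvtColor(q["color"],cv2.COLOR_RGB2GRAY)
print(old[258:284,300:322]);print(new[258:284,300:322])
for z in (.05,.054,.0574): print(w2px(q,[.5102,-.0635,z]),w2px(q,[.5102,-.0605,z]))
E
```

```text
s3 [230, 239, 238, 220, 163, 188, 223, 237, 240, 231, 196, 177, 214, 234, 240, 235, 206, 161, 205, 231, 239, 238, 212, 122, 100, 99, 112, 141, 158, 166, 166, 165, 165, 165, 166, 165, 165, 165, 164, 165, 164, 163, 163, 163, 163, 162, 162, 162, 161, 161, 160, 159, 159, 158, 158, 158, 157, 157, 157, 157, 157, 156, 157, 158, 157, 157, 156, 157, 157, 157, 158, 159, 159, 159, 160, 161, 161, 161, 159, 152, 145, 145, 145, 146, 145, 142, 141, 141, 140, 141, 141, 141, 140, 140, 141, 143, 145, 148, 148, 147, 143, 143, 143, 142, 143, 143, 145, 144, 145, 148, 153, 159, 164, 153, 116, 60, 52, 58, 63, 68, 68, 66]
s4 [232, 241, 240, 222, 162, 190, 225, 239, 241, 232, 199, 180, 217, 236, 241, 236, 209, 163, 208, 233, 241, 238, 216, 127, 102, 101, 113, 142, 160, 168, 169, 168, 168, 168, 168, 168, 167, 167, 167, 168, 166, 166, 165, 166, 165, 165, 165, 164, 163, 163, 162, 161, 161, 161, 160, 160, 159, 159, 159, 159, 159, 157, 158, 158, 159, 159, 159, 159, 159, 160, 160, 161, 161, 162, 161, 163, 163, 163, 161, 154, 146, 146, 146, 147, 146, 145, 146, 145, 146, 146, 145, 146, 146, 147, 146, 147, 146, 146, 
[... 5845 characters left out ...]
  94  77  60  71
   71  66  71  73]
 [ 72  89  92  93  89  64  37  31  45  65  94  83  86  90  90  61  66  71
   69  69  72  73]
 [ 68  89  90  93  93  58  36  34  31  57  89  89  89  91  77  60  72  68
   71  72  72  71]
 [ 64  72  82  85  88  82  68  69  57  82  86  90  90  89  63  66  71  66
   66  65  70  68]]
(np.float64(310.18351781506783), np.float64(269.74713698518025)) (np.float64(310.78738121254287), np.float64(268.75163747033616))
(np.float64(310.13628799450595), np.float64(268.6459367074328)) (np.float64(310.74167181303903), np.float64(267.6495472405892))
(np.float64(310.0959630007762), np.float64(267.7057278781986)) (np.float64(310.7026451992383), np.float64(266.70858432624806))
```

```bash
python3 - <<'E'
from h import *
import pickle
st,p=pickle.load(open("s7.pkl","rb"))
T=np.array(p["T_tool_cam"])
def tool(u,v,zt):
    d=T[:3,:3]@np.array([(u-p["cx"])/p["fx"],(v-p["cy"])/p["fy"],1]);o=T[:3,3];return o+d*(zt-o[2])/d[2]
for zt in (.0034-.007,.003-.007,.005-.007): print(tool(316,287.9,zt),tool(316,340.8,zt))
q,t=pickle.load(open("st7.pkl","rb"))
a=np.array(w2px(q,[.51,-.06,.05]))
for d in ([.003,0,0],[0,.003,0],[0,0,.003]): print(np.array(w2px(q,np.array([.51,-.06,.05])+d))-a)
# hook plug in s7 : rows of edges
g=cv2.cvtColor(p["color"],cv2.COLOR_RGB2GRAY);print([int(x) for x in g[50:130,308:322].mean(1)])
s4,p4=pickle.load(open("s4.pkl","rb"));g=cv2.cvtColor(p4["color"],cv2.COLOR_RGB2GRAY);print([int(x) for x in g[120:200,310:322].mean(1)])
E
```

```text
[ 0.0126905   0.00022429 -0.0036    ] [-0.01395451  0.00024826 -0.0036    ]
[ 0.01288003  0.00022377 -0.004     ] [-0.01369119  0.00024768 -0.004     ]
[ 0.01193237  0.00022636 -0.002     ] [-0.0150078  0.0002506 -0.002    ]
[1.23019746 0.46331146]
[ 0.60202414 -0.99224076]
[-0.03421856 -0.82619866]
[197, 198, 196, 194, 196, 196, 195, 191, 194, 236, 246, 249, 249, 249, 249, 249, 249, 249, 249, 249, 249, 249, 249, 249, 249, 249, 249, 249, 249, 249, 249, 249, 249, 249, 249, 249, 249, 249, 249, 249, 249, 249, 249, 249, 249, 249, 249, 249, 249, 249, 249, 249, 249, 249, 249, 249, 249, 248, 249, 248, 248, 248, 248, 248, 248, 248, 248, 248, 245, 228, 178, 105, 95, 95, 96, 105, 146, 206, 228, 235]
[206, 205, 206, 205, 205, 203, 198, 197, 198, 194, 194, 235, 247, 251, 251, 251, 250, 251, 251, 251, 251, 251, 251, 250, 251, 251, 251, 250, 250, 250, 250, 250, 250, 250, 250, 250, 250, 250, 250, 250, 250, 250, 250, 250, 250, 250, 250, 249, 250, 249, 249, 249, 249, 249, 249, 249, 249, 249, 248, 249, 248, 248, 248, 248, 245, 233, 217, 232, 240, 240, 230, 200, 165, 201, 229, 239, 240, 232, 202, 161]
```

No slip: the plug edges keep the same rows. The eye is about 1–2 mm short of the post, so I'll correct 1.3 mm and feel downwards.

{"op": "play_rows", "data": {
  "series": [
    [[0,-0.0013,0],0,0],
    [[0,-0.0013,-0.001],0,0],
    [[0,-0.0013,-0.002],0,0],
    [[0,-0.0013,-0.003],0,0],
    [[0,-0.0013,-0.004],0,0],
    [[0,-0.0013,-0.005],0,0],
    [[0,-0.0013,-0.006],0,0],
    [[0,-0.0013,-0.007],0,0],
    [[0,-0.0013,-0.0075],0,0],
    [[0,-0.0013,-0.0075],0,0]
  ]
}}

```text
t: 17.05
tool_pos: [0.5082, -0.0196, 0.0536]
orientation: [-180.0, -0.1, 92.9]
wrist_force: [-1.2, 7.8, 0.8]
finger_gap: 0.0126
finger_force: 30.0
```

{"op": "play_rows", "data": {
  "series": [
    [[0,0,-0.0005],0,0],
    [[0,0,-0.001],0,0],
    [[0,0,-0.0015],0,0],
    [[0,0,-0.002],0,0],
    [[0,0,-0.0025],0,0],
    [[0,0,-0.003],0,0],
    [[0,0,-0.003],0,0],
    [[0,0,-0.003],0,0],
    [[0,0,-0.003],0,0],
    [[0,0,-0.003],0,0]
  ]
}}

```text
t: 18.05
tool_pos: [0.5083, -0.0196, 0.0507]
orientation: [180.0, -0.1, 92.9]
wrist_force: [-0.6, 8.2, 1.5]
finger_gap: 0.0126
finger_force: 30.0
```

```bash
cat > look.py <<'E'
from h import *
import pickle,sys
st=observe();p=camera("wrist");q=camera("scene");pickle.dump((st,p,q),open(sys.argv[1],"wb"))
print(st["tool_pos"].round(4),st["wrist_force"].round(1),st["wrist_torque"].round(2))
new=cv2.cvtColor(q["color"],cv2.COLOR_RGB2GRAY);print(new[260:280,302:318])
g=cv2.cvtColor(p["color"],cv2.COLOR_RGB2GRAY)[:,312:320].mean(1).astype(int)
print(g[280:294],g[336:346])
E
python3 look.py a1.pkl
```

```text
[ 0.5083 -0.0196  0.0507] [-0.6  8.2  1.5] [1.83 0.29 0.07]
[[ 72  66  68  68  68  68  59  70  72  77  31  60  75 101  77  82]
 [ 67  69  66  63  67  67  66  67  70  77  33  38 105 107  74  82]
 [ 68  69  65  62  70  70  68  67  67  71  33  48 119  87  74  71]
 [ 68  70  70  70  67  70  67  71  71  68  54 100 114  69  71  57]
 [ 67  69  72  68  67  66  70  69  71  68  70 119  94  67  67  70]
 [ 72  70  72  69  72  70  68  72  68  63 103 109  62  65  69  71]
 [ 71  67  70  71  70  70  66  71  68  69 118  92  69  67  69  70]
 [ 70  70  71  75  67  73  94  96  95  97 112  69  67  66  69  71]
 [ 68  72  62  68  70  98 116 119 114 102 113  95  65  70  68  69]
 [ 71  69  70  68 102 111 107 101 103  82  88 120  91  67  70  67]
 [ 66  71  70  64 120  99 109 109 109  99  42 107 115  72  65  67]
 [ 68  73  71  62 118  91 110 107 105  97  33  92 112  77  77  75]
 [ 67  69  66  70 120 106  92  99  90  79  78 101  98  88  91  88]
 [ 65  67  69  81 102 111  95 101 106 102 113 109  82  90  91  90]
 [ 67  63  65  90  89 101 111 108 125 110 108  96  98  88  88  91]
 [ 69  67  82  97 109  95  99  96 102 100  95  94 103  89  89  93]
 [ 71  75  90 111  90 105 107 108 100 107 106  82 110  87  91  81]
 [ 65  90  92 110  82  97 104 106 102 102  90  76 107  87  87  61]
 [ 74  89  86  97 100  82  87  92  87  76  75  94 103  93  81  64]
 [ 85  87  88  90 101  99  89  90  88  88  89 102  88  89  63  66]]
[210 130  99  98  99  98 100  99 101 117 142 154 158 157] [152 153 151 147 139 140 141 144 142 138]
```

Numerically the post head now shows inside the ring (ring centre about (309.8,270.8), head at about 309.5,270), with only light vertical force. I'll go on down gently.

{"op": "play_rows", "data": {
  "series": [
    [[0,0,-0.0005],0,0],
    [[0,0,-0.001],0,0],
    [[0,0,-0.0015],0,0],
    [[0,0,-0.002],0,0],
    [[0,0,-0.0025],0,0],
    [[0,0,-0.003],0,0],
    [[0,0,-0.0035],0,0],
    [[0,0,-0.004],0,0],
    [[0,0,-0.004],0,0],
    [[0,0,-0.004],0,0]
  ]
}}

```text
t: 19.15
tool_pos: [0.5083, -0.0197, 0.0468]
orientation: [180.0, -0.1, 92.9]
wrist_force: [-1.2, 7.7, 2.0]
finger_gap: 0.0127
finger_force: 30.0
```

```bash
python3 look.py a2.pkl
```

```text
[ 0.5083 -0.0197  0.0468] [-1.2  7.7  2. ] [1.81 0.32 0.08]
[[ 71  69  70  65  67  68  61  69  76  75  30  63  82  92  98 107]
 [ 66  66  68  69  66  69  66  75  70  72  32  61  82  99  78  80]
 [ 72  70  71  70  70  72  68  72  72  76  35  46  84 115  72  75]
 [ 68  71  69  69  69  68  67  64  71  74  44  28 100 102  62  69]
 [ 66  64  67  68  72  76  70  70  69  70  52  67 120  70  66  63]
 [ 71  72  68  72  72  69  67  75  70  66  69 108 100  67  69  68]
 [ 67  68  70  70  69  65  72  72  66  67  86 117  71  66  72  66]
 [ 75  71  73  68  72  67  71  69  66  65 107 104  68  71  73  69]
 [ 66  72  67  69  69  69  82  93  84  87 115  75  66  67  71  68]
 [ 71  69  68  70  64  91 101 117 108 109 113  87  66  65  69  73]
 [ 72  70  70  70  76 105 111 105 111  96  89 119  90  68  67  71]
 [ 69  69  71  64 107 104 108 105 104  92  32  92 120  69  79  75]
 [ 68  70  67  61 123  92  96 104  90  84  78  72 121  73  91  85]
 [ 66  70  68  82 116 104  77  83  78  86 101 108 108  81  91  89]
 [ 71  69  68  89 105 122  93  83  78  85  97 116  95  86  87  92]
 [ 70  66  83  97  95 109 119 101 105 105 116  91 101  88  93  88]
 [ 67  71  88 107  91  94 108 112 118 109 103  68 106  91  93  80]
 [ 66  85  88 107  80  98 103  94  97  82  89  78 109  88  91  65]
 [ 75  89  85 100 101  83  92  93  90  77  80  95  98  92  82  61]
 [ 82  89  89  91 100  92  94  90  85  88  90 101  96  90  64  68]]
[230 200 137 123 109 102 101 100 101 107 130 150 155 156] [151 152 149 133 132 133 133 133 138 140]
```

The eye is now about 5 mm below the head (ring centre about v=272, head in front of its far rim). I'll lower 1.5 mm more and ease towards the lever so the post takes the tension.

{"op": "play_rows", "data": {
  "series": [
    [[0,0,-0.001],0,0],
    [[0,0,-0.0015],0,0],
    [[0,0.0005,-0.0015],0,0],
    [[0,0.001,-0.0015],0,0],
    [[0,0.0015,-0.0015],0,0],
    [[0,0.002,-0.0015],0,0],
    [[0,0.0025,-0.0015],0,0],
    [[0,0.003,-0.0015],0,0],
    [[0,0.003,-0.0015],0,0],
    [[0,0.003,-0.0015],0,0]
  ]
}}

```text
t: 20.25
tool_pos: [0.5083, -0.0183, 0.0452]
orientation: [180.0, 0.0, 92.8]
wrist_force: [-3.1, 3.0, 5.3]
finger_gap: 0.013
finger_force: 30.0
```

```bash
python3 look.py a3.pkl
```

```text
[ 0.5083 -0.0183  0.0452] [-3.1  3.   5.3] [0.79 0.42 0.16]
[[ 68  69  70  67  63  69  69  78  75  76  43  47  77  91 104 102]
 [ 64  70  68  68  68  66  70  70  73  77  51  45  70  97  83  70]
 [ 67  69  69  67  69  70  66  71  71  75  48  30  55 121  85  78]
 [ 69  73  69  66  70  66  68  64  72  69  51  25  92 120  73  76]
 [ 69  73  67  63  66  69  69  65  75  71  53  48 122 101  69  67]
 [ 68  70  66  69  69  72  69  69  68  66  64 103 116  63  63  71]
 [ 69  68  70  66  71  65  65  70  71  65  66 126  98  69  69  68]
 [ 66  68  71  71  71  70  69  65  65  68  84 120  66  69  70  67]
 [ 68  67  69  70  68  66  85  76  86  86 102  98  65  67  68  67]
 [ 69  69  71  66  67  81 100 105 112 107 116  99  70  71  69  69]
 [ 68  68  72  71  64 100 108 108 114  99  88 119  97  66  63  68]
 [ 71  67  65  62  79 112 110 110 106  96  26  92 118  68  77  74]
 [ 68  68  72  62 102 112  99  99  91  85  76  50 118  90  99  82]
 [ 70  67  72  81 101 116  83  80  77  82 114  84 117  85  86  91]
 [ 70  72  74  90 105 114  96  86  79  90 116 111 108  83  91  87]
 [ 70  63  81  99 110 111 112 103  97 106 126 104  99  88  88  90]
 [ 68  71  86 110  91 103 104 118 113 115 111  75 110  91  87  76]
 [ 66  86  83 109  78 100 102  95  90  85  87  75 110  92  90  68]
 [ 73  90  88  97  98  84  87  93  86  76  78  95  96  89  79  60]
 [ 87  88  87  90 104  96  92  88  87  92  88 100  92  83  67  67]]
[236 226 183 117 101 101 102 100 101 105 124 149 156 155] [151 151 146 134 132 132 133 134 133 134]
```

The pull on the tool fell from 7.7 to 3 N, so the post now carries the spring. Time to let go and rise.

{"op": "play_rows", "data": {
  "series": [
    [[0,0.0005,0],0,0],
    [[0,0.0005,0],0,0.15],
    [[0,0.0005,0],0,0.25],
    [[0,0.0005,0],0,0.35],
    [[0,0.0005,0],0,0.35],
    [[0,0.0005,0],0,0.35],
    [[0,0.0005,0],0,0.35],
    [[0,0.0005,0.005],0,0.35],
    [[0,0.0005,0.015],0,0.35],
    [[0,0.0005,0.03],0,0.35]
  ]
}}

```text
t: 21.35
tool_pos: [0.5078, -0.0175, 0.0755]
orientation: [-179.9, 0.0, 92.9]
wrist_force: [0.5, 0.5, 0.3]
finger_gap: 0.0322
finger_force: 0.0
```

{"op": "play_rows", "data": {
  "series": [
    [[0,0,0.03],0,0.35],
    [[0,0,0.06],0,0.35],
    [[0,0,0.09],0,0.35],
    [[0,0,0.12],0,0.35],
    [[0,-0.03,0.14],0,0.35],
    [[0,-0.04,0.14],0,0.35],
    [[0,-0.04,0.14],0,0.35],
    [[0,-0.04,0.14],0,0.35],
    [[0,-0.04,0.14],0,0.35],
    [[0,-0.04,0.14],0,0.35]
  ]
}}

```text
t: 22.35
tool_pos: [0.5076, -0.0564, 0.214]
orientation: [-179.9, 0.0, 93.0]
wrist_force: [-0.6, -0.1, -0.5]
finger_gap: 0.032
finger_force: 0.0
```

```bash
python3 look.py a4.pkl; python3 - <<'E'
from h import *
import pickle
st,p,q=pickle.load(open("a4.pkl","rb"))
for n in ["spring","eye","hook","hook_grip","eye_grip","hole"]:
    print(n,[(np.round(d["extent"]).tolist(),round(d["confidence"],2)) for d in find_in(camera("wrist"),n)][:3])
print("hole px",w2px(p,[.502,.100,.044],st),"post",w2px(p,[.5101,-.0635,.048],st))
cv2.imwrite("pics/fin.png",p["color"][:,:,::-1])
im=p["color"].astype(int)
for u in (350,375,450,500):
    g=im[:,u,1]-im[:,u,0];r=np.where(g[:160]<10)[0];s=max(np.split(r,np.where(np.diff(r)>1)[0]+1),key=len)
    print(u,s[0],s[-1],((px2w(p,u,s[0]-.5,.044,st)+px2w(p,u,s[-1]+.5,.044,st))/2).round(4))
E
```

```text
[ 0.5076 -0.0564  0.214 ] [-0.6 -0.1 -0.5] [-0.02  0.03 -0.01]
[[116 112 112 111 111 109 112 110 111 109 109  92  66  87 124 167]
 [113 115 109 107 110 110 110 108 108 111 111  99  72 152  85  65]
 [111 109 111 114 111 112 108 110 109 107 108 111 107 206  85  76]
 [111 111 111 110 110 112 111 114 110 106 110  96 175 177  65  72]
 [114 114 112 111 110 113 111 114 115 115 110  95 212 107  66  70]
 [111 116 110 109 112 110 117 111 112 109 108 166 189  67  68  73]
 [113 113 111 113 113 114 113 110 107 111 106 216 140  65  69  69]
 [115 109 111 111 110 111 108 109 107 106 164 194  71  62  71  71]
 [110 113 109 113 111 111 131 158 153 147 201 145  66  67  68  70]
 [114 113 110 110 108 126 187 176 216 182 158 146  88  67  67  64]
 [112 109 109 114 111 167 186 101 191 147 102 161 165  80  81  86]
 [111 109 113  96 134 178 125 102  98  96  28  64 208 113 133 122]
 [113 109 109 104 157 143 105 104  87 112 128  75 206 130 157 145]
 [109 115 110 137 139 109  93  84  77 124 192 143 200 124 150 153]
 [111 111 111 152 159 115  96  93  77 121 166 174 174 130 151 153]
 [110 105 134 162 182 103 116 10
[... 550 characters left out ...]
, 0.76), ([456.0, 331.0, 86.0, 44.0], 0.74), ([306.0, 159.0, 22.0, 71.0], 0.68)]
hook [([287.0, 314.0, 64.0, 22.0], 0.83), ([305.0, 26.0, 25.0, 200.0], 0.75), ([23.0, 358.0, 31.0, 91.0], 0.69)]
hook_grip [([27.0, 356.0, 32.0, 92.0], 0.8), ([289.0, 311.0, 62.0, 30.0], 0.63), ([311.0, 28.0, 19.0, 200.0], 0.62)]
eye_grip [([308.0, 161.0, 22.0, 69.0], 0.63), ([36.0, 418.0, 10.0, 30.0], 0.48)]
hole [([222.0, 0.0, 375.0, 45.0], 0.6)]
hole px (np.float64(319.2073458754276), np.float64(24.992586389803222)) post (np.float64(318.2473583295096), np.float64(226.91560967779355))
350 8 42 [0.5262 0.1011 0.044 ]
375 8 42 [0.5458 0.1021 0.044 ]
450 8 42 [0.6047 0.1052 0.044 ]
500 0 42 [0.6433 0.11   0.044 ]
```

The spring still spans hole to post after release, and the ring and lever haven't moved. Handing in.

```bash
python3 -c "
from station import *
print(sign_off())"
```

```text
the job is handed in; nothing more can be done
None
```

The spring is fitted and the job is handed in. The hook is through the lever's hole, the eye sits under the post's head with the spring stretched about 25 mm, and the lever is on its stop. This rests on camera measurements and force readings; the sign-off returned no verdict.

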